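Count to the third gap and put the ink bottle away

TASK

Press the fingertips on the rack's steel rail above the first gap, counting from the end with the brass knob, and run them along it, keeping it pressed down, over the second gap to the third and no further; a gap counts whether or not something stands in it. Then push the ink bottle across the desk into that third gap until it is fully home against the back board, upright. Only push: never lift the bottle or put it into another gap, and leave the rubber stamp, the black tumbler and the red stamp pad where they are.

Things in the scene. Friction and masses are not known exactly. Their poses are not given: they have to be found in the camera images.
- rack: pale wooden rack, fixed, 312 mm wide (its y), four gaps side by side, no floor. Origin on the desk, in the middle of the line of gap mouths; x points into the gaps, z up. Gap centres at y = +105, +35, -35, -105 mm; gaps 64 mm wide; dividers 6 mm thick, 45 mm high, rounded fronts at x = 0; back board's face at x = 50 mm, its top 56 mm high
- rail_mid (a point): middle of the top of the steel rail: a round bar 10 mm thick along the rack's y, above the back board, at rack x = 56 mm, its top 83 mm above the desk at rest, from rack y = -139 to +139 mm, between end posts 16 mm square at y = +-150 mm. Axes as the rack's; the point sinks with the rail
- rail (a joint): how far the steel rail is pressed down, in m: 0 at rest, 0.008 at its stop. It sinks level on springs: moves from about 1 N, 2 N at 2.5 mm, 4 N at the stop. A press counts from 1 mm on, for the gap over which the tool centre between the fingertips lies (within 28 mm of the gap's centre along the rack)
- brass_knob: brass ball knob, 22 mm across, on top of one end post of the rack (either end); counting starts at this end. Origin under its foot, 82 mm above the desk; its top is 107 mm above the desk
- black_knob: black ball knob of the same size on the other end post. Origin under its foot
- ink_bottle: loose dark blue ink bottle with a fixed black cap, square body 53 x 52 mm, 64 mm tall in all, starting in front of the rack, upright. Origin at the centre of its underside, z up. Its origin is about 24 mm inside the gap (rack x = +0.024) when it is squarely home, and it then stands 3 mm out of the mouth
- rubber_stamp: loose wooden rubber stamp, 30 x 46 mm, 78 mm tall, standing in the end gap at rack y = +105 mm. Origin at the centre of its underside. Leave alone
- candle_tumbler: loose black tumbler, 66 mm across, 75 mm tall, on the desk beyond the left (+y) end of the rack. Origin at the centre of its underside. Leave alone
- stamp_pad: loose red stamp pad, 62 x 92 mm, 17 mm high, on the desk beyond the right (-y) end of the rack. Origin at the centre of its underside. Leave alone

How it is judged:
On the way, in this order (a step that is already met when the one before it is completed fails the run):
1. the fingertips press the rail over the first gap from the brass knob (value of joint rail above 0.001 m and ((y of brass_knob in the frame of rack above 0 m and y of the grasp point in the frame of rack between 0.077 and 0.133 m) or (y of brass_knob in the frame of rack below 0 m and y of the grasp point in the frame of rack between -0.133 and -0.077 m))).
2. still pressing, they pass the divider between the first and second gaps (value of joint rail above 0.001 m and ((y of brass_knob in the frame of rack above 0 m and y of the grasp point in the frame of rack between 0.064 and 0.076 m) or (y of brass_knob in the frame of rack below 0 m and y of the grasp point in the frame of rack between -0.076 and -0.064 m))).
3. then over the second gap (value of joint rail above 0.001 m and ((y of brass_knob in the frame of rack above 0 m and y of the grasp point in the frame of rack between 0.007 and 0.063 m) or (y of brass_knob in the frame of rack below 0 m and y of the grasp point in the frame of rack between -0.063 and -0.007 m))).
4. still pressing, they pass the divider between the second and third gaps (value of joint rail above 0.001 m and ((y of brass_knob in the frame of rack above 0 m and y of the grasp point in the frame of rack between -0.006 and 0.006 m) or (y of brass_knob in the frame of rack below 0 m and y of the grasp point in the frame of rack between -0.006 and 0.006 m))).
5. then over the third gap (value of joint rail above 0.001 m and ((y of brass_knob in the frame of rack above 0 m and y of the grasp point in the frame of rack between -0.063 and -0.007 m) or (y of brass_knob in the frame of rack below 0 m and y of the grasp point in the frame of rack between 0.007 and 0.063 m))).
6. the ink bottle stands home in the third gap (x of ink_bottle in the frame of rack above 0.0135 m and ((y of brass_knob in the frame of rack above 0 m and y of ink_bottle in the frame of rack between -0.047 and -0.023 m) or (y of brass_knob in the frame of rack below 0 m and y of ink_bottle in the frame of rack between 0.023 and 0.047 m)) and height (world z) of ink_bottle below 0.006 m and angle between ink_bottle's own z axis and vertical below 0.1 rad), for 0.1 s.
At the end, for the whole second after the job is handed in: The ink bottle stands upright (within 0.1 rad) and at rest on the desk in the third gap from the brass knob, its origin within 12 mm of the gap's centre line and at least 13.5 mm inside the mouth (squarely home is 24 mm); stamp, tumbler and pad are within 15 mm of their starts (all of step 6 and linear speed of ink_bottle below 0.01 m/s and distance of each of rubber_stamp, candle_tumbler, stamp_pad from where it was at the start of the episode below 0.015 m); the robot touches nothing.
It fails at once if the rail is pressed over the fourth gap (value of joint rail above 0.001 m and ((y of brass_knob in the frame of rack above 0 m and y of the grasp point in the frame of rack between -0.133 and -0.077 m) or (y of brass_knob in the frame of rack below 0 m and y of the grasp point in the frame of rack between 0.077 and 0.133 m))).
It fails at once if the ink bottle is lifted off the desk (height (world z) of ink_bottle above 0.012 m).
It fails at once if the ink bottle is knocked over (angle between ink_bottle's own z axis and vertical above 0.5 rad).
It fails at once if the ink bottle is pushed into another gap (x of ink_bottle in the frame of rack above 0 m and not ((y of brass_knob in the frame of rack above 0 m and y of ink_bottle in the frame of rack between -0.07 and 0 m) or (y of brass_knob in the frame of rack below 0 m and y of ink_bottle in the frame of rack between 0 and 0.07 m))).
It fails at once if the stamp, the tumbler or the pad is moved (distance of any of rubber_stamp, candle_tumbler, stamp_pad from where it was at the start of the episode above 0.02 m).
It also fails if it takes over 64 s, if anything falls off the work surface, if the arm or the gripper's body presses on something with over 40 N, if the wrist force passes 120 N, or if a joint passes its speed limit or range.

ROBOT

A 6-joint arm with a two-finger parallel gripper is mounted at the origin on a cart in front of the work surface, level with it; the furniture and walls round the work are solid. World frame = base frame: x ahead of the robot, y to its left, z up, the work surface at z = 0. Lengths are in m, angles in rad, forces in N, time in s.
With the tool pointing down it reaches from about 0.275 to 0.75 m from the base axis. Payload 10.2 kg.
Tool frame: the origin (TCP) lies between the finger pads, 19 mm behind the fingertips; this is the grasp point; z points along the fingers, y is the line along which they close (so a half turn about z gives the same grasp; the last joint's range is limited). The gripper opens to 88 mm and grips with 3 to 60 N. Pads are 18 mm wide; open, the fingers measure 123 mm over their backs; the gripper's body (75 mm by 187 mm) begins 45 mm behind the grasp point.
Start: joints at [-1.455, 0.313, 1.498, -0, 1.331, -0.223], TCP at [0.174, -0.495, 0.257] pointing down, gripper open.
Joint ranges: [-2.94, 2.94], [-0.97, 2.17], [0.19, 2.56], [-1.23, 4.37], [0.02, 3.11], [-2.88, 2.88]. Speed limits (rad/s): [2.39, 2.39, 3.01, 3.14, 3.14, 3.14].

INTERFACE

Orientations are given as [roll, pitch, yaw] about the fixed x, y, z axes, in that order (R = Rz(yaw) Ry(pitch) Rx(roll)).
In Python, from station import bot, eyes, workorder gives the robot as it stands (bot), with the cameras (eyes) and the job (workorder).
- The arm moves only by the tool creep_tool, called after "Request:" as name([rows], argument=value, ...), one row to a line, values as JSON. Schema: {"type":"object","properties":{"moves":{"type":"array","items":{"type":"object","properties":{"dx":{"type":"number"},"dy":{"type":"number"},"dz":{"type":"number"},"yaw":{"type":"number"}},"additionalProperties":false},"minItems":1,"maxItems":8},"jaw":{"type":"number"},"grip_n":{"type":"number"},"only":{"type":"string"},"quiet":{"type":"boolean"},"lines":{"type":"string"}},"required":["moves"],"additionalProperties":false}. moves is a list of rows, 1 to 8 of them, each an object with the fields dx, dy, dz (the shift in m), yaw (a turn about the tool's z in rad); a field left out counts as zero; each row shifts and turns the commanded pose from where the row before left it, along the tool's axes as they then stand; what a row does not reach is not made up. A row lasts 1/10 s, in which the tool goes at most 0.05 m and 0.15 rad, less where a joint would pass 70% of its speed; a pose out of reach is approached as far as the arm can. jaw is the opening from 0.0 (shut) to 1.0 (fully open), set as the call begins (left out keeps the last). The fingers move at their own pace and stop on an object; grip_n is the grip in N (left out, the last holds). Time passes only in rows, so rows that do not move let the fingers close. The tool returns the time, the measured TCP pose, the force, the opening and the grip force at its end. only (a regular expression) keeps the lines of the reply that match it, lines (a string "A,B") keeps lines A to B, and quiet returns only ok. Input that does not fit is refused with a message, and nothing moves.
- bot.state(): the state, without advancing time (a new reading comes with each control period).
- eyes.read_camera(name): name is "scene" or "top"; returns the picture (384x512x3 uint8, red, green, blue); there is no depth.
- eyes.camera_model(name): a dict with "fx", "fy", "cx", "cy" (pixels), "R" (3x3) and "t" (3): a world point X has camera coordinates R X + t. Camera axes: x right, y down, z forward; pixel columns grow to the right and rows downward; lengths in m; the calibration is good to about 2 mm. A picture is of the moment at which its call begins. camera_model takes no time and is no camera call.
- workorder.close_job(): hands the job in; it is judged then, once.
The state is a dict: "clock": time; "q": joint angles; "joint_velocities": joint speeds; "tau": joint torques, N m; "ee_pos": TCP position; "eef_rot": TCP orientation; "ft_force": force on the tool from outside, world axes, zero at the start; "wrist_torque": the same for the moment, N m; "opening": opening from 0.0 (shut) to 1.0 (fully open); "grasp_force": force on a finger pad.
Only numpy, scipy, OpenCV 4.12 (cv2) and the standard library are available. Lean on these libraries where they do the work, as an engineer would, in place of code of your own. Each camera call takes 0.05 s, during which the arm holds its last target. There are 200 camera calls.

## Working session

There is one attempt and no reset: what is moved stays moved. The work goes in short steps, Python scripts to look and compute and a tool call to move; the robot and the scene stay as the last step left them, time stands still between calls to the robot, and variables do not carry over. Pictures are saved under pics/ and viewed, at most 10 in all, crops included, and the job is handed in when it is done.

```bash
ls; mkdir -p pics
```

Run:
```python
from station import bot, eyes, workorder
import cv2
for n in ("scene","top"):
    cv2.imwrite(f"pics/{n}0.png",eyes.read_camera(n)[:,:,::-1])
    m=eyes.camera_model(n);print(n,m)
s=bot.state();print(s["clock"],s["ee_pos"],s["eef_rot"],s["ft_force"],s["opening"])
```

```text
pics
station.py
scene {'fx': 459.6115909785221, 'fy': 459.6115909785221, 'cx': 253.84650309327327, 'cy': 190.49031216853896, 'R': array([[-0.7508144 , -0.66051027,  0.00198093],
       [-0.44279218,  0.50110026, -0.74352781],
       [ 0.49011512, -0.55912853, -0.66870207]]), 't': array([0.62518551, 0.14013057, 0.98207526])}
top {'fx': 446.5283816210671, 'fy': 446.5283816210671, 'cx': 257.260663113763, 'cy': 189.28736348185848, 'R': array([[ 0.02748572, -0.9996111 , -0.00470906],
       [-0.98346488, -0.02619759, -0.17919407],
       [ 0.17900101,  0.00955647, -0.98380248]]), 't': array([0.29840002, 0.55591598, 1.09871992])}
0.1 [ 0.17445941 -0.49497832  0.25693128] [-3.14052623e+00 -2.16856218e-04  3.38815347e-01] [ 0.40681358  0.85424859 -0.10011343] 0.9985210183497664
```

View pics/scene0.png

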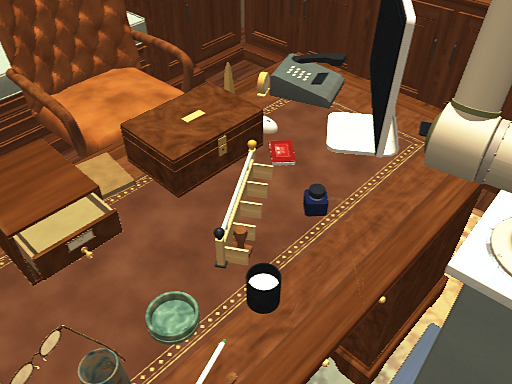

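View pics/top0.png

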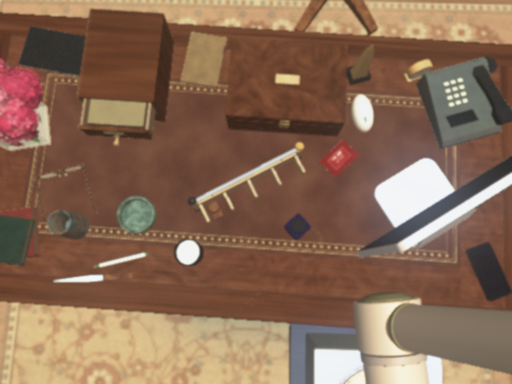

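The brass knob is at the rack's far right end (scene (251,145), top (300,147)) and the black knob is next to the tumbler (scene (220,232), top (192,201)). The stamp stands in the gap beside the black knob. The bottle is at scene (316,200) and top (297,226). I'll zoom in for precise pixels.

Run:
```python
import cv2,numpy as np
a=cv2.imread("pics/scene0.png")[130:280,200:340];b=cv2.imread("pics/top0.png")[130:250,180:330]
a=cv2.resize(a,None,fx=4,fy=4,interpolation=cv2.INTER_CUBIC);b=cv2.resize(b,None,fx=5,fy=5,interpolation=cv2.INTER_CUBIC)
cv2.imwrite("pics/sc.png",a);cv2.imwrite("pics/tc.png",b)
```

```text
(no output)
```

View pics/sc.png

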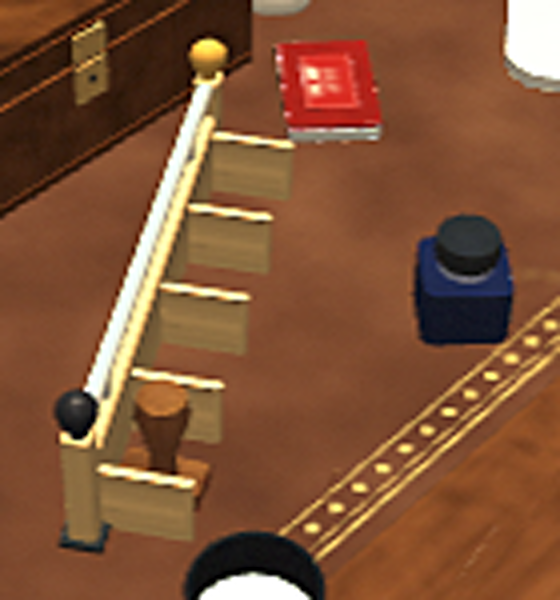

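View pics/tc.png

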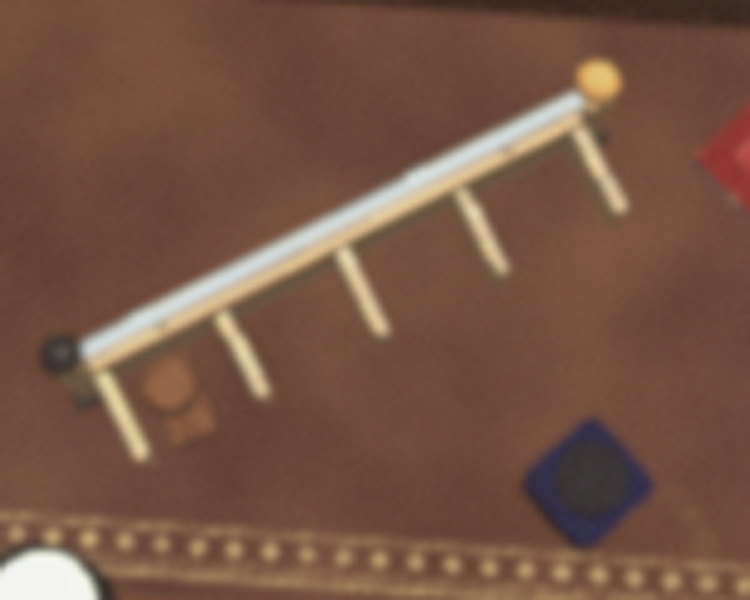

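Create h.py:
```python
import numpy as np
from station import bot, eyes, workorder
M={n:eyes.camera_model(n) for n in("scene","top")}
OFF={"scene":(200,130,4),"top":(180,130,5)}
def pix(n,c):
    x,y,s=OFF[n];return (c[0]+.5)/s-.5+x,(c[1]+.5)/s-.5+y
def ray(n,p):
    m=M[n];R=np.array(m["R"]);t=np.array(m["t"])
    d=R.T@np.array([(p[0]-m["cx"])/m["fx"],(p[1]-m["cy"])/m["fy"],1]);return -R.T@t,d/np.linalg.norm(d)
def tri(ps,pt):
    A=np.zeros((3,3));b=np.zeros(3)
    for n,p in(("scene",ps),("top",pt)):
        o,d=ray(n,p);P=np.eye(3)-np.outer(d,d);A+=P;b+=P@o
    X=np.linalg.solve(A,b);e=[np.linalg.norm((np.eye(3)-np.outer(d,d))@(X-o)) for o,d in(ray("scene",ps),ray("top",pt))]
    return X,e[0]
def atz(n,p,z):
    o,d=ray(n,p);return o+d*(z-o[2])/d[2]
def proj(n,X):
    m=M[n];c=np.array(m["R"])@X+np.array(m["t"]);return np.array([m["fx"]*c[0]/c[2]+m["cx"],m["fy"]*c[1]/c[2]+m["cy"]])
```

Run:
```python
from h import *
np.set_printoptions(precision=4,suppress=True)
T=lambda s,t:tri(pix("scene",s),pix("top",t))
br=T((208,57),(599,80));bk=T((77,413),(61,354));print("brass",br,"black",bk)
u=bk[0]-br[0];print(np.linalg.norm(u));u[2]=0;u/=np.linalg.norm(u)
xr=np.array([u[1],-u[0],0]);mid=(br[0]+bk[0])/2
yaw=np.arctan2(xr[1],xr[0]);O=mid-.056*xr;O[2]=0
print("rack",O,"yaw",yaw)
# divider front tips (z=.045)
for s,t in(((292,145),(621,209)),((270,215),(504,271)),((247,296),(382,333)),((221,383),(265,395)),((193,484),(142,457))):
    X,e=T(s,t);d=X-O;print("tip",d@xr,d@u,X[2],e)
print("cap",T((470,240),(594,478)))
C=[(652,487),(592,418),(524,485),(588,548)]
print("rcorner body",T((511,268),(588,548)) ,T((418,240),(652,487)))
for z in(.04,.045,.05):
    P=np.array([atz("top",pix("top",c),z) for c in C]);c=P.mean(0);d=c-O;e=P[0]-P[1];f=P[1]-P[2]
    print(z,c,"rack",d@xr,d@u,"sides",np.linalg.norm(e),np.linalg.norm(f),np.degrees([np.arctan2(e[1],e[0]),np.arctan2(f[1],f[0])]))
```

```text
brass (array([0.6551, 0.2099, 0.093 ]), np.float64(0.0003222017919926841)) black (array([0.5078, 0.4737, 0.0933]), np.float64(5.59782090400805e-06))
0.30215471896662166
rack [0.5325 0.3145 0.    ] yaw 0.5092886849797822
tip -5.799918085942768e-05 -0.13852942369103222 0.04348027505235433 0.0004205966149647882
tip -0.00034522215339654466 -0.06864623335016592 0.04533282996884194 0.0011364639735799138
tip -0.00040334590333089115 0.0024831857508473268 0.04558658904608887 0.0006476792205107659
tip -0.0004824159515992542 0.0706529630649185 0.044487967929999046 0.0011212276954975637
tip -0.00020547986621032022 0.141019043981147 0.042380851597521564 0.00037956448126470115
cap (array([0.4574, 0.2072, 0.0584]), np.float64(0.00028384141627589224))
rcorner body (array([0.424 , 0.2109, 0.059 ]), np.float64(0.002458093642613572)) (array([0.4769, 0.1872, 0.029 ]), np.float64(0.02416737443191152))
0.04 [0.4557 0.2081 0.04  ] rack -0.11899266228944794 -0.05545005569314484 sides 0.04659722475994376 0.04940937590650239 [-138.1704  -44.1262]
0.045 [0.4552 0.2085 0.045 ] rack -0.11922653347240973 -0.054846701195018 sides 0.04639319913565225 0.04919303729798849 [-138.1704  -44.1262]
0.05 [0.4547 0.2089 0.05  ] rack -0.11946040465537164 -0.05424334669689111 sides 0.04618917351136076 0.04897669868947451 [-138.1704  -44.1262]
```

Run:
```python
from h import *
np.set_printoptions(precision=3,suppress=True)
for s,t in(((378,155),(362,250)),((394,152),(400,256)),((378,155),(400,256)),((394,152),(362,250))):print("monitor",tri(s,t))
for z in (0,.1,.2,.3,.4,.5):print(z,atz("top",(362,250),z),atz("top",(400,256),z),atz("scene",(378,155),z))
O=np.array([.5325,.3145,0]);c,s=np.cos(.509),np.sin(.509)
for n,p,z in(("tumbler",(188,252),.075),("pad",(338,157),.017)):
    d=atz("top",p,z)-O;print(n,d@[c,s,0],d@[-s,c,0])
f=lambda x,y:O+np.array([c*x-s*y,s*x+c*y,0])
print("start rail",f(.056,-.105),f(.056,.035),"A",f(-.119,-.13),"bottle",f(-.119,-.055))
```

```text
monitor (array([0.396, 0.058, 0.103]), np.float64(0.0008045182335612351))
monitor (array([ 0.392, -0.045,  0.055]), np.float64(0.005531021764265358))
monitor (array([ 0.41 , -0.041,  0.037]), np.float64(0.024698049223992026))
monitor (array([0.38 , 0.056, 0.123]), np.float64(0.017743823589701484))
0 [0.402 0.035 0.   ] [ 0.39  -0.064  0.   ] [ 0.45  -0.074  0.   ]
0.1 [0.397 0.057 0.1  ] [ 0.386 -0.033  0.1  ] [0.397 0.053 0.1  ]
0.2 [0.392 0.08  0.2  ] [ 0.381 -0.002  0.2  ] [0.345 0.181 0.2  ]
0.3 [0.387 0.103 0.3  ] [0.377 0.029 0.3  ] [0.292 0.308 0.3  ]
0.4 [0.382 0.125 0.4  ] [0.373 0.06  0.4  ] [0.239 0.435 0.4  ]
0.5 [0.377 0.148 0.5  ] [0.369 0.091 0.5  ] [0.187 0.562 0.5  ]
tumbler -0.05120253554496358 0.21698652790856612
pad -0.004262681748282926 -0.24396547416601325
start rail [0.633 0.25  0.   ] [0.564 0.372 0.   ] A [0.492 0.143 0.   ] bottle [0.455 0.208 0.   ]
```

The gripper will hold one yaw (0.509, tool x along rack x, tool y along −rack y) for the whole job. The monitor's edge is at about (0.39, 0.06) and about 0.4 m high. I'll therefore raise and retract first, then swing past it.

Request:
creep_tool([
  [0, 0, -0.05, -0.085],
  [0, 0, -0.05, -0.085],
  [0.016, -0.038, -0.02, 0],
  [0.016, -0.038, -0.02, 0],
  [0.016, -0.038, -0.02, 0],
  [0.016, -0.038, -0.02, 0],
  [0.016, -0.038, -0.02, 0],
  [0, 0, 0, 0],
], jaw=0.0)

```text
refused: moves[0]: [0, 0, -0.05, -0.085] is not of type 'object' (schema: type "object"). Nothing was moved.
```

I used the wrong layout. The manual says a list of objects with named fields; once more.

Request:
creep_tool([
  {"dz": -0.05, "yaw": -0.085},
  {"dz": -0.05, "yaw": -0.085},
  {"dx": 0.016, "dy": -0.038, "dz": -0.02},
  {"dx": 0.016, "dy": -0.038, "dz": -0.02},
  {"dx": 0.016, "dy": -0.038, "dz": -0.02},
  {"dx": 0.016, "dy": -0.038, "dz": -0.02},
  {"dx": 0.016, "dy": -0.038, "dz": -0.02},
  {},
], jaw=0.0)

```text
clock: 0.9
ee_pos: [0.1517, -0.2873, 0.4606]
eef_rot: [3.135, 0.003, 0.51]
ft_force: [-1.0, -0.4, -0.3]
opening: 0.298
grasp_force: 0.0
```

Request:
creep_tool([
  {"dx": 0.043, "dy": -0.009},
  {"dx": 0.043, "dy": -0.009},
  {"dx": 0.043, "dy": -0.009},
  {"dx": 0.033, "dy": -0.027},
  {"dx": 0.033, "dy": -0.027},
  {"dx": 0.033, "dy": -0.027},
  {"dx": 0.033, "dy": -0.027},
  {"dx": 0.033, "dy": -0.027},
])

```text
clock: 1.7
ee_pos: [0.3302, -0.004, 0.4569]
eef_rot: [-3.141, 0.001, 0.509]
ft_force: [1.7, -1.2, 1.2]
opening: 0.008
grasp_force: 0.0
```

Request:
creep_tool([
  {"dx": 0.026, "dy": -0.0315},
  {"dx": 0.026, "dy": -0.0315},
  {"dx": 0.026, "dy": -0.0315},
  {"dx": 0.026, "dy": -0.0315},
  {"dx": 0.026, "dy": -0.0315},
  {"dx": 0.026, "dy": -0.0315},
  {"dx": 0.026, "dy": -0.0315},
  {},
])

```text
clock: 2.5
ee_pos: [0.3818, 0.279, 0.4551]
eef_rot: [-3.14, 0.004, 0.513]
ft_force: [-0.3, -0.4, -0.7]
opening: 0.006
grasp_force: 0.0
```

Run:
```python
from station import bot, eyes, workorder
import cv2,numpy as np
a=eyes.read_camera("scene")[:,:,::-1];b=eyes.read_camera("top")[:,:,::-1]
cv2.imwrite("pics/both1.png",cv2.resize(np.hstack([a,b]),(800,300)))
print(bot.state()["q"])
```

```text
[ 3.76921219e-01  1.38383297e-01  1.21064164e+00 -2.04668198e-04
  1.79489120e+00  1.43762896e+00]
```

View pics/both1.png

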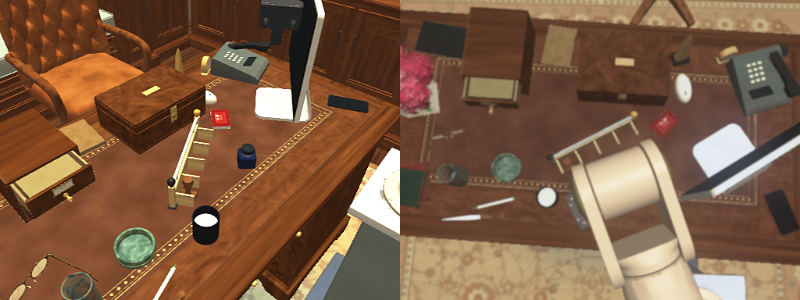

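Both views show the gripper high above the desk, left of the monitor, with the rack clear in the scene view. I'll check the wooden box's height and how close it stands to the rail before descending.

Run:
```python
from h import *
np.set_printoptions(precision=3,suppress=True)
O=np.array([.5325,.3145,0]);c,s=np.cos(.509),np.sin(.509)
for S,t in(((175,157),(228,118)),((264,104),(344,124))):
    X,e=tri(S,t);d=X-O;print(X,e,"rack",d@[c,s,0],d@[-s,c,0])
```

```text
[0.716 0.393 0.126] 0.005040210416193742 rack 0.19819972418556842 -0.0205709959008879
[0.701 0.107 0.139] 0.002562820805606544 rack 0.04610542731822341 -0.2634064585831547
```

Request:
creep_tool([
  {"dx": 0.034, "dy": 0.0246},
  {"dx": 0.034, "dy": 0.0246},
  {"dx": 0.034, "dy": 0.0246},
  {"dx": 0.034, "dy": 0.0246},
  {"dx": 0.034, "dy": 0.0246},
  {"dx": 0.034, "dy": 0.0246},
  {},
  {},
])

```text
clock: 3.4
ee_pos: [0.6217, 0.2468, 0.4574]
eef_rot: [-3.141, 0.002, 0.507]
ft_force: [-1.0, 0.3, 0.3]
opening: 0.005
grasp_force: 0.0
```

Request:
creep_tool([
  {"yaw": 0.127},
  {"dz": 0.05, "yaw": 0.127},
  {"dz": 0.05, "yaw": 0.127},
  {"dz": 0.05, "yaw": 0.127},
  {"dz": 0.05},
  {"dz": 0.05},
  {},
])

```text
clock: 4.1
ee_pos: [0.6179, 0.2474, 0.212]
eef_rot: [3.14, 0.011, 0.021]
ft_force: [0.6, 0.4, -0.4]
opening: 0.006
grasp_force: 0.0
```

Request:
creep_tool([
  {"dx": 0.011, "dy": -0.009, "dz": 0.03, "yaw": 0.02},
  {"dz": 0.03},
  {"dz": 0.03},
  {},
  {},
])

```text
clock: 4.6
ee_pos: [0.6334, 0.2575, 0.1306]
eef_rot: [-3.141, -0.004, 0.001]
ft_force: [-0.1, 0.1, 0.8]
opening: 0.005
grasp_force: 0.0
```

Request:
creep_tool([
  {"dx": -0.004, "dy": 0.002, "dz": 0.01},
  {"dz": 0.008},
  {"dz": 0.005},
  {},
  {},
])

```text
clock: 5.1
ee_pos: [0.629, 0.2554, 0.1038]
eef_rot: [-3.142, -0.0, 0.0]
ft_force: [-0.2, 0.7, 0.3]
opening: 0.007
grasp_force: 0.0
```

Request:
creep_tool([
  {"dz": 0.003},
  {"dz": 0.003},
  {},
  {},
])

```text
clock: 5.5
ee_pos: [0.6291, 0.2554, 0.098]
eef_rot: [-3.141, -0.001, 0.001]
ft_force: [0.6, 0.2, 2.7]
opening: 0.008
grasp_force: 1.3
```

The force reads 2.7 N, about 4 mm of press. Now I'll run along the rail.

Request:
creep_tool([
  {"dx": -0.0049, "dy": -0.0087},
  {"dx": -0.0049, "dy": -0.0087},
  {"dx": -0.0049, "dy": -0.0087},
  {"dx": -0.0049, "dy": -0.0087},
  {"dx": -0.0049, "dy": -0.0087},
  {"dx": -0.0049, "dy": -0.0087},
  {"dx": -0.0049, "dy": -0.0087},
  {},
])

```text
clock: 6.3
ee_pos: [0.5936, 0.3178, 0.0976]
eef_rot: [-3.141, 0.001, 0.002]
ft_force: [-1.1, 1.0, 2.1]
opening: 0.003
grasp_force: 1.4
```

Request:
creep_tool([
  {"dx": -0.0049, "dy": -0.0087},
  {"dx": -0.0049, "dy": -0.0087},
  {"dx": -0.0049, "dy": -0.0087},
  {"dx": -0.0049, "dy": -0.0087},
  {"dx": -0.0049, "dy": -0.0087},
  {"dx": -0.0045, "dy": -0.008},
  {},
])

```text
clock: 7.0
ee_pos: [0.5646, 0.3692, 0.0977]
eef_rot: [-3.141, 0.0, 0.002]
ft_force: [-0.5, 2.5, 3.6]
opening: 0.005
grasp_force: 1.4
```

Request:
creep_tool([
  {"dz": -0.01},
  {"dz": -0.05},
  {"dz": -0.045, "yaw": -0.1},
  {"yaw": -0.136},
  {"yaw": -0.136},
  {"yaw": -0.137},
  {},
])

```text
clock: 7.7
ee_pos: [0.5655, 0.3673, 0.2029]
eef_rot: [-3.141, 0.0, 0.51]
ft_force: [-0.4, -0.4, 0.4]
opening: 0.003
grasp_force: 0.0
```

Request:
creep_tool([
  {"dx": -0.035, "dy": 0.0174},
  {"dx": -0.035, "dy": 0.0174},
  {"dx": -0.035, "dy": 0.0174},
  {"dx": -0.035, "dy": 0.0174},
  {"dx": -0.0335, "dy": 0.0176},
  {},
  {},
], jaw=1.0)

```text
clock: 8.4
ee_pos: [0.4569, 0.2067, 0.2033]
eef_rot: [3.141, -0.001, 0.506]
ft_force: [0.1, -0.2, 0.2]
opening: 0.617
grasp_force: 0.0
```

Request:
creep_tool([
  {"dz": 0.02},
  {"dz": 0.03},
  {"dz": 0.04},
  {"dz": 0.015},
  {},
  {},
], jaw=1.0)

```text
clock: 9.0
ee_pos: [0.4574, 0.2076, 0.0982]
eef_rot: [3.141, -0.001, 0.509]
ft_force: [-0.7, -0.1, 0.2]
opening: 0.997
grasp_force: 0.0
```

Run:
```python
from station import bot, eyes, workorder
import cv2,numpy as np
a=eyes.read_camera("scene")[80:280,180:440,::-1]
cv2.imwrite("pics/s2.png",cv2.resize(a,None,fx=3,fy=3))
```

```text
(no output)
```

View pics/s2.png

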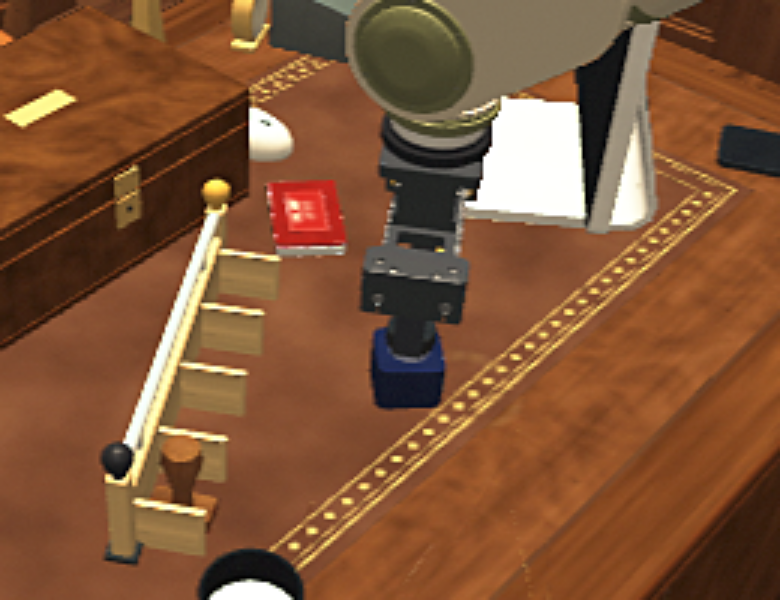

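The near finger lines up with the bottle at (407,365) along the viewing direction, and the gripper body is clear of the monitor. I'll descend to straddle the bottle.

Request:
creep_tool([
  {"dz": 0.01},
  {"dz": 0.015},
  {"dz": 0.015},
  {"dz": 0.015},
  {},
  {},
])

```text
clock: 9.65
ee_pos: [0.4569, 0.207, 0.0431]
eef_rot: [3.141, -0.001, 0.509]
ft_force: [0.4, 0.0, 0.2]
opening: 1.001
grasp_force: 0.0
```

Request:
creep_tool([
  {},
  {},
  {},
  {},
], jaw=0.68, grip_n=3)

```text
clock: 10.05
ee_pos: [0.4567, 0.207, 0.043]
eef_rot: [3.141, -0.001, 0.509]
ft_force: [-0.5, 1.5, 1.3]
opening: 0.685
grasp_force: 0.4
```

Request:
creep_tool([
  {"dy": -0.01},
  {"dy": -0.012},
  {"dy": -0.015},
  {"dy": -0.015},
  {"dy": -0.015},
  {"dy": -0.015},
  {"dy": -0.01},
  {"dy": -0.005},
])

```text
clock: 10.85
ee_pos: [0.4084, 0.2928, 0.0427]
eef_rot: [-3.142, 0.0, 0.511]
ft_force: [1.1, -1.9, 1.1]
opening: 0.683
grasp_force: 0.4
```

Request:
creep_tool([
  {},
  {},
])

```text
clock: 11.05
ee_pos: [0.4093, 0.2915, 0.0426]
eef_rot: [-3.142, 0.0, 0.509]
ft_force: [0.4, 0.1, 0.3]
opening: 0.681
grasp_force: 0.0
```

Request:
creep_tool([
  {},
  {},
  {"dz": -0.02},
  {"dz": -0.03},
  {"dz": -0.04},
  {},
], jaw=0.85)

```text
clock: 11.65
ee_pos: [0.4113, 0.2923, 0.137]
eef_rot: [3.141, -0.008, 0.509]
ft_force: [0.9, 0.0, -0.7]
opening: 0.853
grasp_force: 0.0
```

Request:
creep_tool([
  {"dx": -0.04},
  {"dx": -0.04},
  {"dx": -0.01},
  {},
  {},
  {},
], jaw=0.12)

```text
clock: 12.25
ee_pos: [0.3318, 0.2481, 0.1326]
eef_rot: [3.142, -0.001, 0.509]
ft_force: [-0.9, -0.3, 0.2]
opening: 0.328
grasp_force: 0.0
```

Run:
```python
from station import bot, eyes, workorder
import cv2,numpy as np
a=eyes.read_camera("scene")[:,:,::-1];cv2.imwrite("pics/s3full.png",a)
b=eyes.read_camera("top")[:,:,::-1];cv2.imwrite("pics/t3full.png",b)
cv2.imwrite("pics/s3.png",cv2.resize(a[130:280,200:340],None,fx=4,fy=4,interpolation=cv2.INTER_CUBIC))
```

```text
(no output)
```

View pics/s3.png

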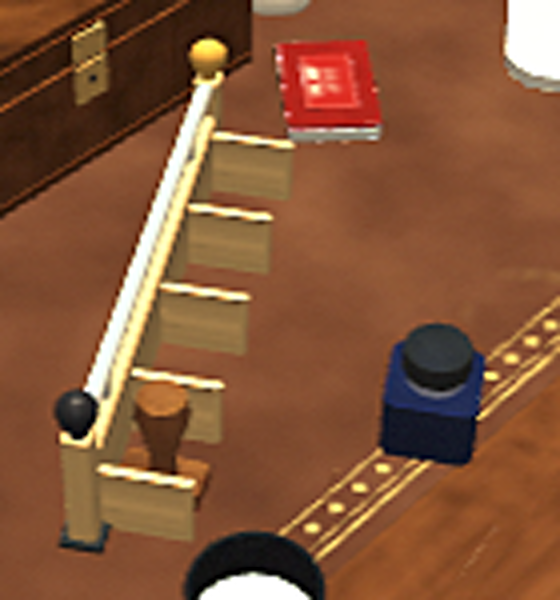

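The bottle is upright and roughly square to the rack, with its cap centre at crop (439,348). I'll compute its rack pose.

Run:
```python
from h import *
np.set_printoptions(precision=4,suppress=True)
O=np.array([.5325,.3145,0]);c,s=np.cos(.509),np.sin(.509)
def r(p,z):
    d=atz("scene",pix("scene",p),z)-O;return np.array([d@[c,s,0],d@[-s,c,0]])
print("cap before",r((470,240),.062),"after",r((439,348),.062))
a,b=r((384,453),0.002),r((473,464),0.002);print("front edge",a,b,np.linalg.norm(a-b),np.degrees(np.arctan2(*(b-a)[::-1])))
for p in((.3318,.2481),):
    d=np.array([*p,0])-O;print("tcp",d@[c,s,0],d@[-s,c,0])
```

```text
cap before [-0.1177 -0.0529] after [-0.1111  0.037 ]
front edge [-0.0892  0.0635] [-0.1376  0.0611] 0.04852874696214916 -177.14296766524095
tcp -0.2076147150216106 0.039819343370972496
```

Request:
creep_tool([
  {"dy": 0.003, "dz": 0.03},
  {"dz": 0.03},
  {"dz": 0.03},
  {},
], jaw=0.12)

```text
clock: 12.75
ee_pos: [0.3308, 0.2446, 0.0402]
eef_rot: [-3.141, 0.006, 0.509]
ft_force: [0.1, -0.8, 0.3]
opening: 0.122
grasp_force: 0.0
```

Request:
creep_tool([
  {"dx": 0.02},
  {"dx": 0.02},
  {"dx": 0.015},
  {"dx": 0.01},
  {"dx": 0.01},
  {"dx": 0.01},
  {"dx": 0.01},
  {},
])

```text
clock: 13.55
ee_pos: [0.4161, 0.2919, 0.0428]
eef_rot: [3.141, -0.001, 0.509]
ft_force: [-0.7, -0.7, 0.3]
opening: 0.122
grasp_force: 0.0
```

Request:
creep_tool([
  {"dx": 0.008},
  {"dx": 0.01},
  {"dx": 0.01},
  {"dx": 0.01},
  {"dx": 0.007},
  {},
])

```text
clock: 14.15
ee_pos: [0.455, 0.3136, 0.0426]
eef_rot: [3.142, -0.001, 0.509]
ft_force: [-0.1, -0.3, 0.2]
opening: 0.119
grasp_force: 0.0
```

Run:
```python
from station import bot, eyes, workorder
import cv2,numpy as np
a=eyes.read_camera("scene")[130:280,200:340,::-1]
cv2.imwrite("pics/s4.png",cv2.resize(a,None,fx=4,fy=4,interpolation=cv2.INTER_CUBIC))
```

```text
(no output)
```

View pics/s4.png

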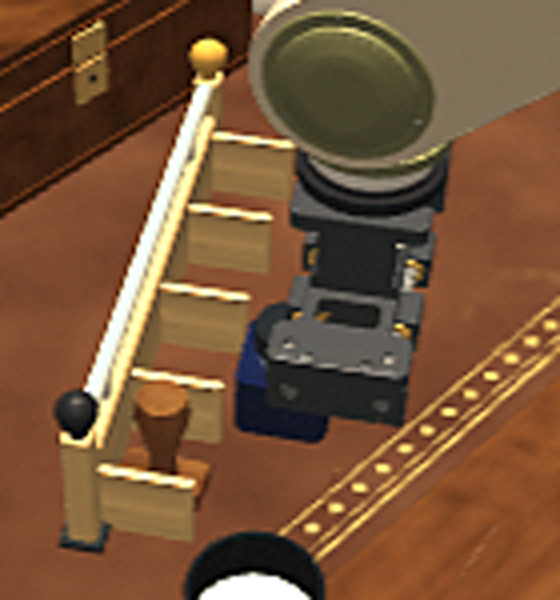

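Run:
```python
from h import *
O=np.array([.5325,.3145,0]);c,s=np.cos(.509),np.sin(.509)
def r(p,z):
    d=atz("scene",pix("scene",p),z)-O;return np.array([d@[c,s,0],d@[-s,c,0]])
for p,z in(((236,424),.002),((325,440),.002),((221,441),0),((193,538),0),((247,353),0)):print(p,r(p,z).round(4))
d=np.array([.455,.3136,0])-O;print("tcp",d@[c,s,0],d@[-s,c,0])
```

```text
(236, 424) [-0.0057  0.0598]
(325, 440) [-0.056  0.061]
(221, 441) [0.0002 0.0721]
(193, 538) [0.0003 0.1417]
(247, 353) [-0.0003  0.0023]
tcp -0.06811407308661555 0.036980171004893814
```

The bottle is square to the gap and within about 3 mm of its centre line. I'll push on.

Request:
creep_tool([
  {"dx": 0.006},
  {"dx": 0.008},
  {"dx": 0.008},
  {"dx": 0.008},
  {"dx": 0.008},
  {"dx": 0.006},
  {"dx": 0.004},
  {},
])

```text
clock: 15.0
ee_pos: [0.4967, 0.337, 0.0426]
eef_rot: [3.142, -0.0, 0.509]
ft_force: [0.4, -0.3, -0.4]
opening: 0.12
grasp_force: 0.0
```

Request:
creep_tool([
  {"dx": 0.003},
  {"dx": 0.003},
  {},
])

```text
clock: 15.3
ee_pos: [0.5018, 0.3398, 0.0427]
eef_rot: [3.142, -0.0, 0.509]
ft_force: [-0.6, 0.2, -0.2]
opening: 0.118
grasp_force: 0.0
```

Request:
creep_tool([
  {"dx": 0.002},
  {},
])

```text
clock: 15.5
ee_pos: [0.5024, 0.3403, 0.0426]
eef_rot: [-3.141, 0.003, 0.51]
ft_force: [-5.5, -2.5, 4.1]
opening: 0.125
grasp_force: 3.1
```

It has contacted the back board at 6 N. Backing off.

Request:
creep_tool([
  {"dx": -0.01},
  {"dx": -0.03},
  {"dx": -0.04},
  {"dx": -0.02, "dz": -0.04},
  {"dz": -0.05},
  {"dz": -0.05},
  {"dx": -0.04, "dz": -0.03},
  {},
])

```text
clock: 16.3
ee_pos: [0.3801, 0.2721, 0.2171]
eef_rot: [3.141, -0.007, 0.51]
ft_force: [0.3, -0.6, -0.4]
opening: 0.125
grasp_force: 0.0
```

Run:
```python
from station import bot, eyes, workorder
import cv2,numpy as np
a=eyes.read_camera("scene")[130:280,200:340,::-1]
cv2.imwrite("pics/s5.png",cv2.resize(a,None,fx=4,fy=4,interpolation=cv2.INTER_CUBIC))
```

```text
(no output)
```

View pics/s5.png

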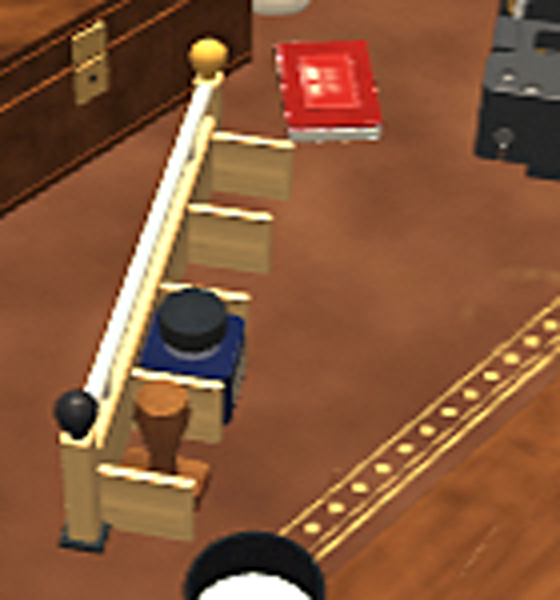

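The bottle stands upright and home in the third gap from the brass knob, with its cap at crop (193,312). The stamp, pad and tumbler have not moved. Handing in.

Request:
creep_tool([
  {},
  {},
  {},
])

```text
clock: 16.65
ee_pos: [0.3812, 0.2725, 0.2115]
eef_rot: [-3.141, 0.002, 0.509]
ft_force: [0.2, 0.9, 1.1]
opening: 0.12
grasp_force: 0.0
```

Run:
```python
from h import *
O=np.array([.5325,.3145,0]);c,s=np.cos(.509),np.sin(.509)
d=atz("scene",pix("scene",(193,312)),.062)-O;x,y=d@[c,s,0],d@[-s,c,0];print(x,y)
if x>.017 and abs(y-.036)<.009: print(workorder.close_job())
```

```text
0.023295212789946385 0.037994945403224394
the job is handed in; nothing more can be done
None
```

I pressed the rail from the first gap to the third, then pushed the ink bottle upright and fully home in the third gap (about 23 mm inside the mouth, 3 mm off its centre line by camera), and handed the job in at about 17 s; no verdict was returned.

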